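# Turn the parts turntable to bring the valve to the arrow

### The job

Turn the parts turntable, either way round, by pushing gently on its spokes with a fingertip until the brass valve with the red cap stands in line with the yellow arrow, then move clear. Touch only the spokes: all fittings stay standing in their compartments, the things on the desk around it stay where they are, and nothing is gripped or lifted.

Things in the scene. Friction and masses are not known exactly. Their poses are not given: they have to be found in the camera images.
- base: Fixed grey base disc, 150 mm across, 28 mm high. A flat steel tongue (70 mm wide, 6 mm thick) runs out on the desk to 185 mm from the centre along the base's own -x; on it lies a yellow arrow pointing at the centre. Origin: on the turning axis, at desk height (z = 0); z up. The valve is in line with the arrow when it stands on the base's -x axis.
- arrow (a point): Tip of the yellow arrow, on the base's -x axis, 120 mm from the turning axis, 8 mm above the desk; flat, does not turn.
- rotor: The turning part: tray, steel hub post (24 mm thick, top 75 mm above the desk), four spokes 90 degrees apart. Origin: on the vertical turning axis, 30 mm above the desk; x, y along spokes 0 and 1. Turns without end either way with a light drag (0.12 N m, about 1 N at a spoke); does not spring back and stays where a slow push leaves it.
- spoke0 (a point): Centre of the black ball (22 mm) at the outer end of spoke 0, 157 mm from the turning axis, 50 mm above the desk; the spoke is a level steel rod 10 mm thick running straight inward from here to the tray's rim at 100 mm from the axis.
- spoke1 (a point): Centre of the black ball (22 mm) at the outer end of spoke 1, 157 mm from the turning axis, 50 mm above the desk; the spoke is a level steel rod 10 mm thick running straight inward from here to the tray's rim at 100 mm from the axis.
- spoke2 (a point): Centre of the black ball (22 mm) at the outer end of spoke 2, 157 mm from the turning axis, 50 mm above the desk; the spoke is a level steel rod 10 mm thick running straight inward from here to the tray's rim at 100 mm from the axis.
- spoke3 (a point): Centre of the black ball (22 mm) at the outer end of spoke 3, 157 mm from the turning axis, 50 mm above the desk; the spoke is a level steel rod 10 mm thick running straight inward from here to the tray's rim at 100 mm from the axis.
- tray: Round beige tray fixed to the rotor, same origin and axes: 200 mm across, rim 60 mm and floor 36 mm above the desk, split by a cross of low walls in line with the spokes into four quarter compartments, each centre 45 degrees from two spokes. Not to be touched.
- valve: Loose brass valve with a red cap, 36 mm across, 60 mm tall, standing on the tray floor in one of the compartments, about 65 mm from the turning axis; origin at the centre of its underside, z up. It rides round with the tray.
- coupling: Loose plain steel coupling, 38 mm across, 50 mm tall, standing in another compartment; origin at the centre of its underside.
- plug: Loose black plastic plug, 38 mm across, 44 mm tall, standing in another compartment; origin at the centre of its underside.
- bushing: Loose blue plastic bushing, 36 mm across, 36 mm tall, standing in another compartment; origin at the centre of its underside.
- carton: Loose small cardboard carton 80 x 60 x 55 mm standing on the desk by the turntable; origin at the centre of its underside.
- bin: Loose beige stock bin 90 x 70 x 50 mm with steel parts, standing on the desk by the turntable; origin at the centre of its underside.
- jar: Loose amber jar with a white cap, 60 mm across, 80 mm tall, standing on the desk by the turntable; origin at the centre of its underside.
Things that resemble listed ones, but are neither listed nor needed, are in the scene too. Leave any green or purple look-alike of the coupling alone.

How it is judged:
By the outcome, as a careful person would: the job done as asked, in the order asked, and still so for the second after the job is handed in, with the robot touching nothing.
It also fails if it takes over 72 s, if anything falls off the work surface, if the arm or the gripper's body presses on something with over 40 N, if the wrist force passes 120 N, or if a joint passes its speed limit or range.

### The arm

A 6-joint arm with a two-finger parallel gripper is mounted at the origin on the work surface. World frame = base frame: x ahead of the robot, y to its left, z up, the work surface at z = 0. Lengths are in mm, angles in rad, forces in N, time in s.
With the tool pointing down it reaches from about 400 to 925 mm from the base axis. Payload 12.5 kg.
Tool frame: the origin (TCP) lies midway between the tips of the shut fingers; the grasp point (between the pads) lies 19 mm behind it; z points along the fingers, y is the line along which they close (so a half turn about z gives the same grasp; the last joint's range is limited). The gripper opens to 95 mm and grips with 3 to 60 N. Pads are 20 mm wide; open, the fingers measure 119 mm over their backs; the gripper's body (75 mm by 180 mm) begins 59 mm behind the grasp point.
Start: joints at [1.215, 0.491, 1.559, -0, 1.092, -0.106], TCP at [154.488, 605.624, 214.661] pointing down, gripper open.
Joint ranges: [-3.1, 3.1], [-0.84, 2.19], [0.05, 2.79], [-1.13, 4.28], [0.06, 2.93], [-2.69, 2.69]. Speed limits (rad/s): [2.22, 2.22, 2.79, 3.14, 3.14, 3.14].

### API

Orientations are given as [roll, pitch, yaw] about the fixed x, y, z axes, in that order (R = Rz(yaw) Ry(pitch) Rx(roll)).
In Python, from cell import * gives the robot as it stands. The module is installed in compiled form; this text tells all that it offers.
- The arm moves only by the tool arm_command, never from a script. Its arguments are lists of equal length, an entry for each row: "delta_pos": the shift along the world's x, y, z in units of 250 mm (1.0 is 250 mm), a list of three; "delta_rot": the turn, a rotation vector about the world's x, y, z in units of 90 degrees (1.0 is 90 degrees), a list of three; "claw": the closure, from 0 (fully open) to 1 (shut). In form: {"delta_pos": [[tx, ty, tz], ...], "delta_rot": [[wx, wy, wz], ...], "claw": [claw, ...]}. A call has exactly 5 rows; each row is the pose to reach, as a shift and turn from the pose commanded when the call began; what a row does not reach only later rows make up. A row lasts 1/12 s, in which the tool goes at most 41.7 mm and 7.16 degrees, less where a joint would pass 70% of its speed; a pose out of reach is approached as far as the arm can. A call with a number of a shift or a turn outside -1 to 1 is refused whole. A call with a gripper value outside its range is refused whole. The fingers move at their own pace and stop on an object; the grip force is fixed at half the most. Time passes only in rows, so rows that repeat a pose let the fingers close, or fill a call up. It gives the time, the measured TCP pose, the force, the opening and the grip force at its end, in the units of the state.
- state(): the state, without advancing time (a new reading comes with each control period).
- read_camera(name): name is "side" or "top" or "wrist"; returns the picture (384x512x3 uint8, red, green, blue); there is no depth.
- calibration(name): a dict with "camera_matrix" (3x3 intrinsics, pixels), "T" (4x4, takes a point from camera to world coordinates). Camera axes: x right, y down, z forward; pixel columns grow to the right and rows downward; lengths in mm; the calibration is good to about 2 mm. The wrist camera is an equidistant fisheye: a pixel r from the principal point sees the ray r / f radians off the axis. A picture is of the moment at which its call begins: read the wrist's pose just before it. calibration takes no time and is no camera call; for the wrist camera it gives the pose at the moment of the call.
- job_done(): hands the job in; it is judged then, once.
The state is a dict: "t": time; "joints": joint angles; "qvel": joint speeds; "tau": joint torques, N m; "eef_pos": TCP position; "tcp_rot": TCP orientation; "ft_force": force on the tool from outside, world axes, zero at the start; "moment": the same for the moment, N m; "opening": opening from 0.0 (shut) to 1.0 (fully open); "grip_force": force on a finger pad.
Only numpy, scipy, OpenCV 4.12 (cv2) and the standard library are available. Lean on these libraries where they do the work, as an engineer would, in place of code of your own. Each camera call takes 0.05 s, during which the arm holds its last target. There are 200 camera calls.

## Working session

There is one attempt and no reset: what is moved stays moved. The work goes in short steps, Python scripts to look and compute and a tool call to move; the robot and the scene stay as the last step left them, time stands still between calls to the robot, and variables do not carry over. Pictures are saved under pics/ and viewed, at most 10 in all, crops included, and the job is handed in when it is done.

Besides the shell and the picture viewer there is one more tool, called after ">>>" as a command line: name --argument value ..., lists and objects as JSON in quotes. arm_command: Moves the arm, as the interface text tells. Shifts and turns lie within -1 to 1; 1 stands for 250 mm of shift or 90 degrees of turn. Its arguments: {"type":"object","properties":{"delta_pos":{"type":"array"},"delta_rot":{"type":"array"},"claw":{"type":"array"}},"required":["delta_pos","delta_rot","claw"]}

```bash
mkdir -p pics; python3 - <<'E'
from cell import *
import cv2,numpy as np
for n in("top","side"):
    im=read_camera(n); cv2.imwrite(f"pics/{n}0.png",im[...,::-1]); c=calibration(n)
    print(n,np.round(c["camera_matrix"],1).tolist(),np.round(c["T"],3).tolist())
s=state();print(s["t"],s["eef_pos"],s["tcp_rot"],s["opening"])
E
```

```text
top [[465.8, 0.0, 258.6], [0.0, 465.8, 192.6], [0.0, 0.0, 1.0]] [[0.012, -0.986, 0.167, 367.983], [-1.0, -0.014, -0.013, 23.623], [0.015, -0.166, -0.986, 1408.238], [0.0, 0.0, 0.0, 1.0]]
side [[383.7, 0.0, 253.8], [0.0, 383.7, 197.8], [0.0, 0.0, 1.0]] [[0.974, -0.166, 0.151, 477.253], [-0.224, -0.755, 0.616, -527.827], [0.012, -0.634, -0.773, 748.738], [0.0, 0.0, 0.0, 1.0]]
0.1 [154.39519118 605.39806767 214.10708914] [-3.14057469e+00 -9.40131915e-05  2.89187397e+00] 1.0031086571364085
```

View pics/top0.png

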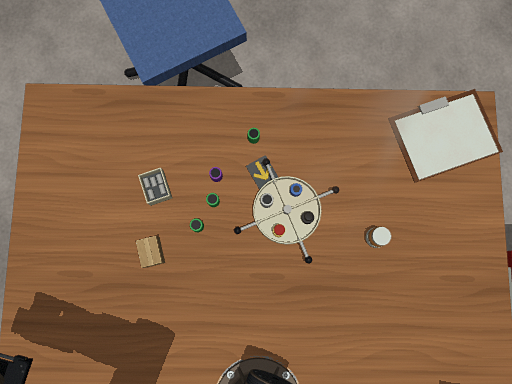

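View pics/side0.png

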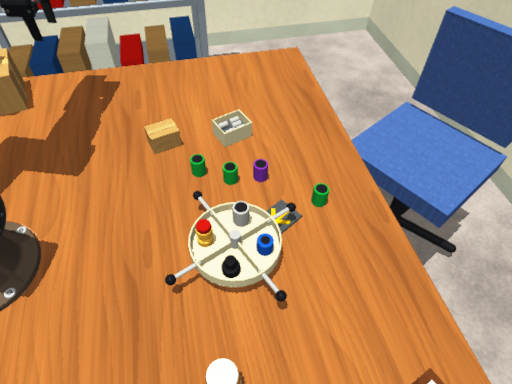

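The top view shows the red-capped valve at (278,230), coupling (266,200), bushing (295,189) and plug (307,217). The arrow is near (262,172) and the spoke balls are at (267,162), (336,190), (308,260) and (237,230). The green cups at (253,135), (212,200), (196,225) and the purple one at (216,174) are decoys. The only red cap on the tray is at (278,230); I'll check it in a crop.

```bash
cat > h.py <<'E'
from cell import *
import cv2,numpy as np
def at(c,u,v,z):
    d=c["T"][:3,:3]@np.linalg.solve(c["camera_matrix"],[u,v,1]);o=c["T"][:3,3]
    return (o+d*(z-o[2])/d[2])[:2]
def blob(m):
    n,l,s,ce=cv2.connectedComponentsWithStats(m.astype(np.uint8)); return [(int(s[i,4]),np.round(ce[i],2)) for i in range(1,n) if s[i,4]>6]
E
python3 - <<'E'
from h import *
im=cv2.imread("pics/top0.png"); 
cv2.imwrite("pics/crop.png",cv2.resize(im[145:275,185:345],None,fx=5,fy=4.6,interpolation=cv2.INTER_CUBIC))
c=calibration("top"); s=np.zeros(im.shape[:2],bool); s[145:275,225:345]=1
h=cv2.cvtColor(im,cv2.COLOR_BGR2HSV).astype(int)
H,S,V=h[...,0],h[...,1],h[...,2]
for n,m,z in(("dark",V<50,50),("red",(S>170)&((H<6)|(H>174))&(V>100),96),("yel",(H>20)&(H<32)&(S>150)&(V>140),8),("beige",(H>15)&(H<35)&(S<70)&(V>180),60)):
    for a,p in blob(m&s): print(n,a,p,np.round(at(c,*p,z),1))
E
```

```text
dark 42 [265.45 162.24] [689.9 -13.2]
dark 8 [269.75 176.75] [645.9 -26.4]
dark 26 [335.54 189.5 ] [ 610.2 -222.1]
dark 10 [267.4 201.4] [571.6 -20.1]
dark 48 [307.81 217.75] [ 524.8 -139.2]
dark 37 [237.05 230.  ] [486.1  67.7]
dark 38 [308.08 259.39] [ 403.8 -139.3]
red 83 [279.08 229.36] [485.4 -52.3]
yel 116 [260.96 172.06] [668.8  -0.9]
beige 20 [266.2  184.15] [621.4 -15.8]
beige 1118 [298.25 205.32] [ 559.8 -110.2]
beige 1130 [273.17 215.79] [528. -37.]
beige 8 [310.5 186.5] [ 616.3 -146.4]
beige 12 [285.17 209.58] [546.7 -71.9]
beige 9 [320. 211.] [ 544.  -173.8]
beige 22 [312.86 229.59] [ 489.3 -152.5]
```

View pics/crop.png

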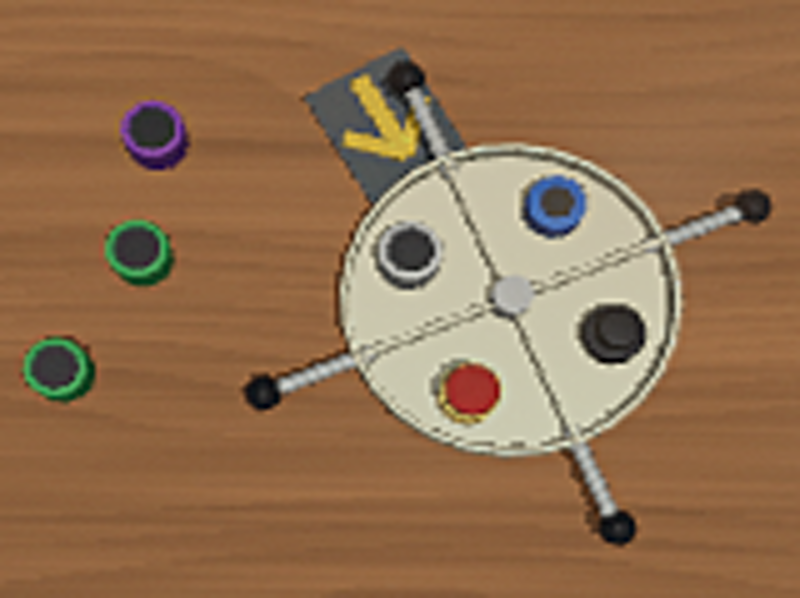

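The crop confirms that the red cap on a brass body, at crop (470,390) / top (279,229), is the valve. Next I'll fix the arrow direction from the tongue and arrow, and the positions of the nearby cups.

```bash
python3 - <<'E'
from h import *
C=np.array([547.5,-76.8])
def show(n,p): d=p-C; print(n,np.round(p,1),"r %.1f ang %.2f"%(np.hypot(*d),np.degrees(np.arctan2(d[1],d[0]))))
c=calibration("top")
f=lambda u,v:((u+.5)/5+185-.5,(v+.5)/4.6+145-.5)
for n,u,v,z in(("tongL",302,97,6),("tongR",405,48,6),("shaft",362,85,8),("tip",410,158,8),("hub",511,295,75),("purple",154,133,50),("green1",140,252,50),("green2",60,370,50)): show(n,at(c,*f(u,v),z))
c=calibration("side")
for n,u,v,z in(("hub",235.5,236,75),("b1",198,196,50),("b2",292,208,50),("b3",280.5,296,50),("b4",170.5,280,50),("tip",271,219,8)): show("side "+n,at(c,u,v,z))
im=cv2.imread("pics/side0.png"); h=cv2.cvtColor(im,cv2.COLOR_BGR2HSV); m=cv2.inRange(h,(22,180,140),(33,255,255))>0
m[:,:255]=0;m[:,310:]=0
for a,p in blob(m): show("side yel",at(c,*p,8))
cv2.imwrite("pics/side_crop.png",cv2.resize(im[190:250,240:320],None,fx=8,fy=8,interpolation=cv2.INTER_CUBIC))
for a in(130,125,113.5,100,85,70,55,40,25,10,0):
    t=np.radians(a); print(a,np.round(C+127*np.array([np.cos(t),np.sin(t)]),0))
E
```

```text
tongL [688.5  48.5] r 188.6 ang 41.64
tongR [723.2 -14.7] r 186.4 ang 19.48
shaft [696.8  11.7] r 173.6 ang 30.65
tip [647.4 -18.4] r 115.7 ang 30.31
hub [547.2 -75.6] r 1.3 ang 101.57
purple [653.2 135.3] r 237.0 ang 63.51
green1 [575.3 141.4] r 220.0 ang 82.74
green2 [498.9 185.9] r 267.1 ang 100.47
side hub [548.2 -84.2] r 7.5 ang -84.34
side b1 [486.6  62. ] r 151.6 ang 113.69
side b2 [693.2 -20.2] r 156.3 ang 21.22
side b3 [ 609.2 -223.9] r 159.5 ang -67.25
side b4 [ 403.7 -142.7] r 158.2 ang -155.38
side tip [647.5 -10.9] r 119.8 ang 33.39
side yel [657.   11.2] r 140.5 ang 38.80
side yel [673.4 -18.1] r 138.9 ang 24.99
130 [466.  20.]
125 [475.  27.]
113.5 [497.  40.]
100 [525.  48.]
85 [559.  50.]
70 [591.  43.]
55 [620.  27.]
40 [645.   5.]
25 [663. -23.]
10 [673. -55.]
0 [674. -77.]
```

View pics/side_crop.png

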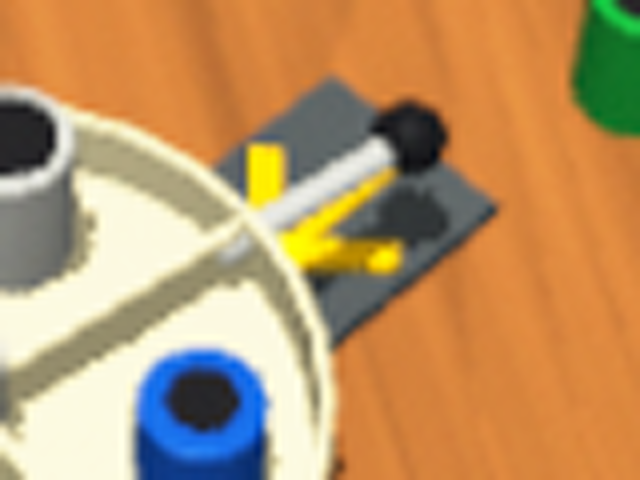

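>>> arm_command --delta_pos '[[0.12,-0.1,0],[0.24,-0.24,0],[0.36,-0.36,0],[0.48,-0.5,0],[0.56,-0.6,0]]' --delta_rot '[[0,0,0],[0,0,0],[0,0,0],[0,0,0],[0,0,0]]' --claw '[1,1,1,1,1]'

```text
t: 0.52
eef_pos: [295.4, 454.1, 214.4]
tcp_rot: [-3.141, -0.0, 2.892]
ft_force: [1.5, 0.8, -0.2]
opening: 0.704
grip_force: 0.0
```

The side crop shows spoke ball 2 at (410,135) over the tongue, and the arrow running along the tongue under it. That puts the arrow direction at about 30.5° and the valve at about 158.4°, so the turn is about 128° clockwise. I'll push the 113.5° spoke from behind.

>>> arm_command --delta_pos '[[0.06,-0.15,0],[0.12,-0.3,0],[0.18,-0.45,0],[0.24,-0.6,0],[0.3,-0.75,0]]' --delta_rot '[[0,0,0],[0,0,0],[0,0,0],[0,0,0],[0,0,0]]' --claw '[1,1,1,1,1]'

```text
t: 0.93
eef_pos: [369.6, 266.3, 214.6]
tcp_rot: [-3.142, -0.0, 2.892]
ft_force: [1.3, 0.2, 0.1]
opening: 0.357
grip_force: 0.0
```

>>> arm_command --delta_pos '[[0.06,-0.15,0],[0.12,-0.3,0],[0.18,-0.45,0],[0.24,-0.6,0],[0.3,-0.75,0]]' --delta_rot '[[0,0,0],[0,0,0],[0,0,0],[0,0,0],[0,0,0]]' --claw '[1,1,1,1,1]'

```text
t: 1.35
eef_pos: [444.7, 78.6, 214.7]
tcp_rot: [3.142, -0.0, 2.892]
ft_force: [0.9, 1.2, 0.4]
opening: 0.025
grip_force: 0.0
```

>>> arm_command --delta_pos '[[0.04,-0.12,0],[0.08,-0.24,0],[0.08,-0.24,0],[0.08,-0.24,-0.1],[0.08,-0.24,-0.2]]' --delta_rot '[[0,0,0],[0,0,0],[0,0,0],[0,0,0],[0,0,0]]' --claw '[1,1,1,1,1]'

```text
t: 1.77
eef_pos: [465.0, 20.1, 164.7]
tcp_rot: [3.141, 0.003, 2.89]
ft_force: [-0.0, 0.1, 0.4]
opening: 0.008
grip_force: 0.0
```

>>> arm_command --delta_pos '[[0,0,-0.12],[0,0,-0.24],[0,0,-0.36],[0,0,-0.45],[0,0,-0.5]]' --delta_rot '[[0,0,0],[0,0,0],[0,0,0],[0,0,0],[0,0,0]]' --claw '[1,1,1,1,1]'

```text
t: 2.18
eef_pos: [463.3, 21.0, 37.3]
tcp_rot: [-3.141, -0.003, 2.892]
ft_force: [0.7, 0.6, -0.9]
opening: 0.002
grip_force: 0.0
```

```bash
python3 - <<'E'
from h import *
C=np.array([547.5,-76.8]);p=np.array([464.5,20.6])
print(state()["eef_pos"])
a=130.4
for s in range(9):
    r=[]
    for k in range(1,6):
        t=np.radians(a-3*k); q=C+127*np.array([np.cos(t),np.sin(t)]); r.append(np.round((q-p)/250,3).tolist())
    print(a-15,r); a-=15; p=p+250*np.array(r[-1])
E
```

```text
[463.33387294  21.03924529  37.25271253]
115.4 [[0.023, 0.014], [0.045, 0.03], [0.067, 0.044], [0.09, 0.057], [0.114, 0.069]]
100.4 [[0.024, 0.011], [0.049, 0.021], [0.075, 0.029], [0.1, 0.036], [0.126, 0.041]]
85.4 [[0.027, 0.004], [0.053, 0.007], [0.08, 0.008], [0.106, 0.008], [0.133, 0.007]]
70.4 [[0.026, -0.003], [0.052, -0.007], [0.078, -0.013], [0.104, -0.02], [0.129, -0.028]]
55.400000000000006 [[0.025, -0.01], [0.049, -0.02], [0.073, -0.033], [0.096, -0.046], [0.118, -0.06]]
40.400000000000006 [[0.022, -0.016], [0.043, -0.033], [0.062, -0.051], [0.081, -0.07], [0.099, -0.089]]
25.400000000000006 [[0.017, -0.021], [0.032, -0.043], [0.047, -0.065], [0.06, -0.088], [0.072, -0.112]]
10.400000000000006 [[0.011, -0.024], [0.02, -0.049], [0.028, -0.074], [0.035, -0.1], [0.041, -0.126]]
-4.599999999999994 [[0.004, -0.026], [0.007, -0.053], [0.008, -0.079], [0.008, -0.106], [0.006, -0.132]]
```

>>> arm_command --delta_pos '[[0.01,0.006,0],[0.02,0.012,0],[0.03,0.02,0],[0.04,0.026,0],[0.05,0.033,0]]' --delta_rot '[[0,0,0],[0,0,0],[0,0,0],[0,0,0],[0,0,0]]' --claw '[1,1,1,1,1]'

```text
t: 2.6
eef_pos: [477.8, 29.1, 40.6]
tcp_rot: [3.141, 0.002, 2.892]
ft_force: [-0.1, 0.5, 0.2]
opening: 0.008
grip_force: 0.0
```

>>> arm_command --delta_pos '[[0.01,0.006,0],[0.022,0.013,0],[0.035,0.021,0],[0.05,0.029,0],[0.064,0.036,0]]' --delta_rot '[[0,0,0],[0,0,0],[0,0,0],[0,0,0],[0,0,0]]' --claw '[1,1,1,1,1]'

```text
t: 3.02
eef_pos: [493.3, 38.0, 39.7]
tcp_rot: [3.142, -0.0, 2.892]
ft_force: [-0.0, -0.5, 0.5]
opening: 0.004
grip_force: 0.5
```

>>> arm_command --delta_pos '[[0.024,0.011,0],[0.049,0.021,0],[0.075,0.029,0],[0.1,0.036,0],[0.126,0.041,0]]' --delta_rot '[[0,0,0],[0,0,0],[0,0,0],[0,0,0],[0,0,0]]' --claw '[1,1,1,1,1]'

```text
t: 3.43
eef_pos: [525.1, 48.4, 39.6]
tcp_rot: [3.142, -0.0, 2.892]
ft_force: [-0.8, -0.9, 0.5]
opening: 0.003
grip_force: 0.5
```

```bash
python3 - <<'E'
from h import *
a=read_camera("side")[100:340,120:360,::-1];b=read_camera("top")[130:290,180:350,::-1]
cv2.imwrite("pics/mid.png",np.hstack([cv2.resize(a,(400,400)),cv2.resize(b,(400,400))]))
E
```

```text
(no output)
```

View pics/mid.png

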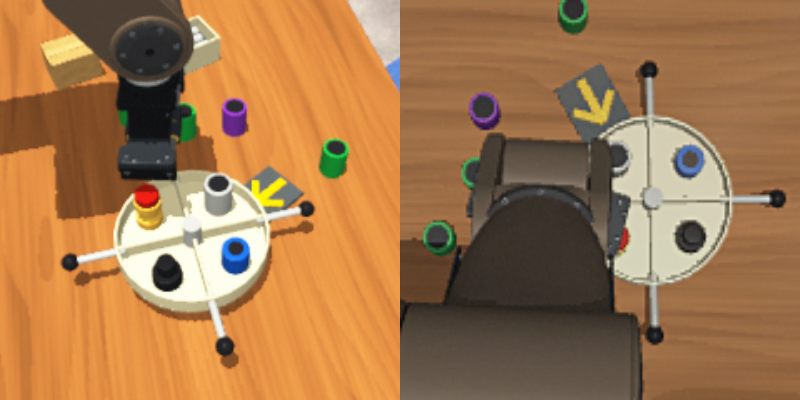

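The turntable is turning: the spokes now sit at about 0/90°, with balls at (650,68) and (777,198) in the right half. All four fittings are standing, and the arrow at (597,100) is unobstructed. I'll carry on along the arc.

>>> arm_command --delta_pos '[[0.027,0.004,0],[0.053,0.007,0],[0.08,0.008,0],[0.106,0.008,0],[0.133,0.007,0]]' --delta_rot '[[0,0,0],[0,0,0],[0,0,0],[0,0,0],[0,0,0]]' --claw '[1,1,1,1,1]'

```text
t: 3.95
eef_pos: [558.4, 49.9, 39.7]
tcp_rot: [3.141, -0.0, 2.892]
ft_force: [-1.0, -0.6, 0.2]
opening: 0.003
grip_force: 0.5
```

>>> arm_command --delta_pos '[[0.026,-0.003,0],[0.052,-0.007,0],[0.078,-0.013,0],[0.104,-0.02,0],[0.129,-0.028,0]]' --delta_rot '[[0,0,0],[0,0,0],[0,0,0],[0,0,0],[0,0,0]]' --claw '[1,1,1,1,1]'

```text
t: 4.37
eef_pos: [590.6, 42.7, 39.7]
tcp_rot: [3.141, -0.0, 2.892]
ft_force: [-1.8, -0.7, -0.1]
opening: 0.005
grip_force: 0.6
```

>>> arm_command --delta_pos '[[0.025,-0.01,0],[0.049,-0.02,0],[0.073,-0.033,0],[0.096,-0.046,0],[0.118,-0.06,0]]' --delta_rot '[[0,0,0],[0,0,0],[0,0,0],[0,0,0],[0,0,0]]' --claw '[1,1,1,1,1]'

```text
t: 4.78
eef_pos: [620.1, 27.5, 39.6]
tcp_rot: [3.141, -0.0, 2.892]
ft_force: [-1.5, -0.4, 0.4]
opening: 0.004
grip_force: 0.6
```

>>> arm_command --delta_pos '[[0.022,-0.016,0],[0.043,-0.033,0],[0.062,-0.051,0],[0.081,-0.07,0],[0.099,-0.089,0]]' --delta_rot '[[0,0,0],[0,0,0],[0,0,0],[0,0,0],[0,0,0]]' --claw '[1,1,1,1,1]'

```text
t: 5.2
eef_pos: [644.7, 5.1, 39.7]
tcp_rot: [3.141, 0.0, 2.892]
ft_force: [-2.0, 0.3, 0.9]
opening: 0.002
grip_force: 0.5
```

>>> arm_command --delta_pos '[[0.017,-0.021,0],[0.032,-0.043,0],[0.047,-0.065,0],[0.06,-0.088,0],[0.072,-0.112,0]]' --delta_rot '[[0,0,0],[0,0,0],[0,0,0],[0,0,0],[0,0,0]]' --claw '[1,1,1,1,1]'

```text
t: 5.62
eef_pos: [662.6, -22.9, 39.7]
tcp_rot: [3.141, 0.0, 2.892]
ft_force: [-1.5, -0.0, 0.1]
opening: 0.007
grip_force: 0.5
```

>>> arm_command --delta_pos '[[0.009,-0.02,0],[0.017,-0.04,0],[0.023,-0.058,0],[0.028,-0.073,0],[0.032,-0.088,0]]' --delta_rot '[[0,0,0],[0,0,0],[0,0,0],[0,0,0],[0,0,0]]' --claw '[1,1,1,1,1]'

```text
t: 6.03
eef_pos: [670.3, -44.7, 39.7]
tcp_rot: [3.141, 0.0, 2.892]
ft_force: [-0.9, 1.4, 0.1]
opening: 0.004
grip_force: 0.5
```

```bash
python3 - <<'E'
from h import *
a=read_camera("side")[100:340,120:360,::-1];b=read_camera("top");cv2.imwrite("pics/top2f.png",b[...,::-1]);b=b[130:290,180:350,::-1]
cv2.imwrite("pics/mid2.png",np.hstack([cv2.resize(a,(400,400)),cv2.resize(b,(400,400))]))
C=np.array([547.5,-76.8]); d=state()["eef_pos"][:2]-C; print(np.hypot(*d),np.degrees(np.arctan2(d[1],d[0])))
E
```

```text
127.06655569396247 14.48800310838886
```

View pics/mid2.png

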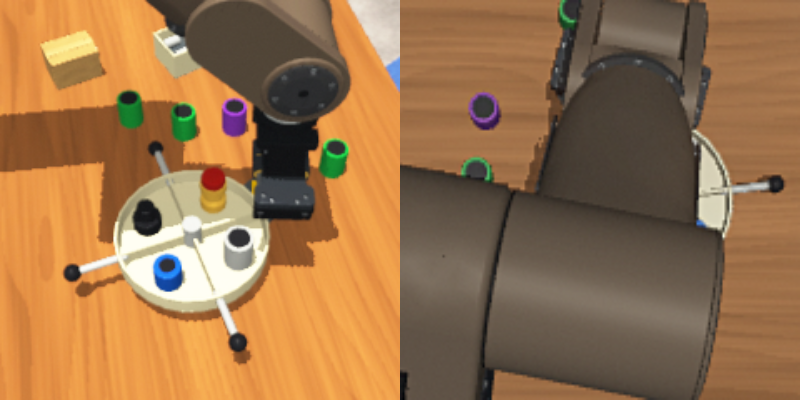

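Side half: valve at (213,180), balls at (155,148), (72,272) and (238,342). All fittings are standing and the valve is approaching the arrow. I'll measure the remaining angle.

```bash
python3 - <<'E'
from h import *
C=np.array([547.5,-76.8])
im={"top":cv2.imread("pics/top2f.png"),"side":read_camera("side")[...,::-1].copy()}
for n,pts in(("top",[(339.8,203.6)]),("side",[(213,188.8),(163.2,263.2),(262.8,305.2)])):
    c=calibration(n); V=im[n].max(2)
    for u,v in pts:
        m=np.zeros(V.shape,bool); m[int(v)-8:int(v)+9,int(u)-8:int(u)+9]=1
        b=blob(m&(V<50)); p=max(b,key=lambda x:x[0])[1]; q=at(c,*p,50); d=q-C
        print(n,p,np.round(q,1),"r %.1f a %.2f"%(np.hypot(*d),np.degrees(np.arctan2(d[1],d[0]))))
E
```

```text
top [339.47 203.23] [ 569.2 -233.1] r 157.8 a -82.10
side [213.25 188.05] [525.6  78.8] r 157.2 a 98.01
side [163.02 263.21] [ 392.2 -101.1] r 157.2 a -171.10
side [261.8  305.42] [ 569.  -234.6] r 159.3 a -82.23
```

Spokes are at about 8°, so the valve is near 53° with about 22.5° left. I'll push to just short of that, back off and lift away.

>>> arm_command --delta_pos '[[0.009,-0.043,0],[0.014,-0.087,0],[0.016,-0.127,0],[0.015,-0.158,0],[0.013,-0.185,0]]' --delta_rot '[[0,0,0],[0,0,0],[0,0,0],[0,0,0],[0,0,0]]' --claw '[1,1,1,1,1]'

```text
t: 6.6
eef_pos: [673.4, -92.0, 39.6]
tcp_rot: [3.142, 0.0, 2.891]
ft_force: [-1.1, 0.6, 0.3]
opening: 0.004
grip_force: 0.5
```

>>> arm_command --delta_pos '[[0,0,0],[0,0.03,0],[0,0.08,0],[0,0.14,0],[0,0.14,0]]' --delta_rot '[[0,0,0],[0,0,0],[0,0,0],[0,0,0],[0,0,0]]' --claw '[1,1,1,1,1]'

```text
t: 7.02
eef_pos: [673.3, -51.8, 39.7]
tcp_rot: [3.141, -0.0, 2.894]
ft_force: [0.2, 1.6, -0.3]
opening: 0.009
grip_force: 0.0
```

>>> arm_command --delta_pos '[[0,0,0.12],[0,0,0.26],[0,0,0.4],[0,0,0.54],[0,0,0.68]]' --delta_rot '[[0,0,0],[0,0,0],[0,0,0],[0,0,0],[0,0,0]]' --claw '[1,1,1,1,1]'

```text
t: 7.43
eef_pos: [673.2, -54.4, 211.5]
tcp_rot: [3.142, 0.0, 2.893]
ft_force: [0.2, -0.5, 0.2]
opening: 0.006
grip_force: 0.0
```

>>> arm_command --delta_pos '[[-0.06,0.15,0],[-0.12,0.3,0],[-0.18,0.45,0],[-0.24,0.6,0],[-0.3,0.75,0]]' --delta_rot '[[0,0,0],[0,0,0],[0,0,0],[0,0,0],[0,0,0]]' --claw '[1,1,1,1,1]'

```text
t: 7.85
eef_pos: [597.2, 134.3, 209.9]
tcp_rot: [3.141, 0.0, 2.893]
ft_force: [1.0, -0.4, 0.4]
opening: 0.001
grip_force: 0.0
```

>>> arm_command --delta_pos '[[-0.06,0.15,0],[-0.12,0.3,0],[-0.18,0.45,0],[-0.24,0.6,0],[-0.3,0.75,0]]' --delta_rot '[[0,0,0],[0,0,0],[0,0,0],[0,0,0],[0,0,0]]' --claw '[1,1,1,1,1]'

```text
t: 8.27
eef_pos: [521.8, 321.9, 209.9]
tcp_rot: [3.141, 0.0, 2.893]
ft_force: [1.2, -0.9, -0.0]
opening: 0.007
grip_force: 0.0
```

```bash
cat > m.py <<'E'
from h import *
import sys
C=np.array([547.5,-76.8]); k=sys.argv[1]
im={n:read_camera(n)[...,::-1].copy() for n in("top","side")}
def rep(n,q): d=q-C; print(n,np.round(q,1),"r %.1f a %.2f"%(np.hypot(*d),np.degrees(np.arctan2(d[1],d[0]))))
for n,(x0,x1,y0,y1) in(("top",(225,345,145,275)),("side",(140,320,140,330))):
    c=calibration(n); s=np.zeros((384,512),bool); s[y0:y1,x0:x1]=1
    h=cv2.cvtColor(im[n],cv2.COLOR_BGR2HSV).astype(int); H,S,V=h[...,0],h[...,1],h[...,2]
    for nm,m,z in(("dark",V<50,50),("red",(S>170)&((H<4)|(H>176))&(V>90),96 if n=="top" else 90),("yel",(H>20)&(H<33)&(S>150)&(V>140),8)):
        for a,p in blob(m&s&(S>-1)):
            q=at(c,*p,z)
            if nm!="dark" or 145<np.hypot(*(q-C))<170: rep(f"{n} {nm} {a}",q)
a=im["side"][140:330,140:330];b=im["top"][140:280,220:350]
cv2.imwrite(f"pics/m{k}.png",np.hstack([cv2.resize(a,(400,400),interpolation=2),cv2.resize(b,(400,430),interpolation=2)[:400]]))
cv2.imwrite(f"pics/full{k}.png",np.hstack([im["side"],im["top"]]))
E
python3 m.py 3
```

```text
top dark 27 [ 701.  -111.8] r 157.4 a -12.86
top dark 31 [583.2  76. ] r 156.9 a 76.85
top dark 31 [ 512.  -230.3] r 157.5 a -103.03
top dark 35 [394.9 -41.3] r 156.7 a 166.91
top red 81 [603.1 -41.5] r 65.9 a 32.45
top yel 141 [670.5  -4.3] r 142.8 a 30.52
side dark 33 [583.6  77.4] r 158.4 a 76.83
side dark 57 [394.  -43.8] r 157.0 a 167.86
side dark 50 [ 700.9 -114.4] r 157.9 a -13.78
side dark 80 [ 512.5 -231.8] r 158.9 a -102.72
side red 141 [603.9 -43.6] r 65.4 a 30.49
side yel 190 [672.6  -5.6] r 144.0 a 29.65
side yel 33 [615.7  -4. ] r 99.8 a 46.85
side yel 37 [605.4 -27.6] r 76.0 a 40.38
```

View pics/m3.png

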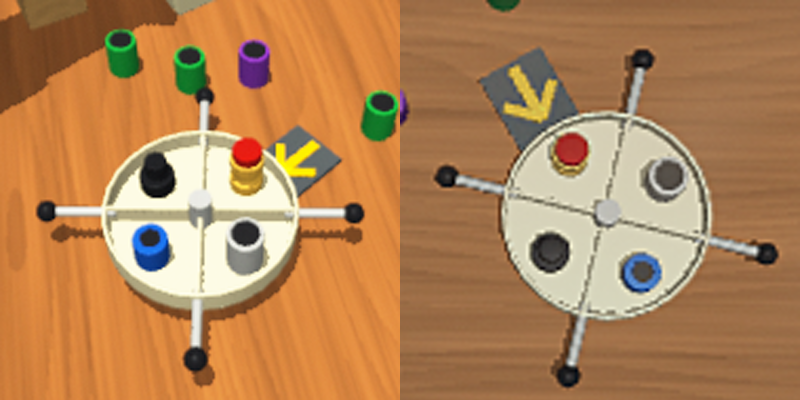

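All four fittings are standing, and the valve in the right half at (570,152) is nearly on the arrow line. Its angle reads 32.0–32.4° against 30.5° for the arrow, so about 1.6° is left. I'll retrace the path and push 3.5 mm further.

>>> arm_command --delta_pos '[[0.06,-0.15,0],[0.12,-0.3,0],[0.18,-0.45,0],[0.24,-0.6,0],[0.3,-0.75,0]]' --delta_rot '[[0,0,0],[0,0,0],[0,0,0],[0,0,0],[0,0,0]]' --claw '[1,1,1,1,1]'

```text
t: 8.78
eef_pos: [598.7, 130.4, 209.8]
tcp_rot: [3.142, 0.0, 2.893]
ft_force: [0.9, 1.7, 0.8]
opening: 0.003
grip_force: 0.0
```

>>> arm_command --delta_pos '[[0.06,-0.15,0],[0.12,-0.3,0],[0.18,-0.45,0],[0.24,-0.6,0],[0.3,-0.75,0]]' --delta_rot '[[0,0,0],[0,0,0],[0,0,0],[0,0,0],[0,0,0]]' --claw '[1,1,1,1,1]'

```text
t: 9.2
eef_pos: [673.8, -57.4, 209.8]
tcp_rot: [-3.142, 0.0, 2.892]
ft_force: [0.7, -0.3, 1.1]
opening: 0.003
grip_force: 0.0
```

>>> arm_command --delta_pos '[[0,0,0],[0,0,-0.1],[0,0,-0.22],[0,0,-0.34],[0,0,-0.46]]' --delta_rot '[[0,0,0],[0,0,0],[0,0,0],[0,0,0],[0,0,0]]' --claw '[1,1,1,1,1]'

```text
t: 9.62
eef_pos: [673.2, -55.3, 93.7]
tcp_rot: [3.142, 0.001, 2.892]
ft_force: [0.4, 0.8, 0.7]
opening: 0.007
grip_force: 0.0
```

>>> arm_command --delta_pos '[[0,0,-0.1],[0,0,-0.17],[0,0,-0.22],[0,0,-0.22],[0,0,-0.22]]' --delta_rot '[[0,0,0],[0,0,0],[0,0,0],[0,0,0],[0,0,0]]' --claw '[1,1,1,1,1]'

```text
t: 10.03
eef_pos: [673.6, -55.4, 39.8]
tcp_rot: [3.142, -0.0, 2.892]
ft_force: [-0.2, 0.5, 1.1]
opening: 0.006
grip_force: 0.0
```

>>> arm_command --delta_pos '[[0,-0.04,0],[0,-0.08,0],[0,-0.11,0],[0,-0.125,0],[0,-0.135,0]]' --delta_rot '[[0,0,0],[0,0,0],[0,0,0],[0,0,0],[0,0,0]]' --claw '[1,1,1,1,1]'

```text
t: 10.45
eef_pos: [673.6, -90.7, 40.2]
tcp_rot: [3.141, 0.001, 2.891]
ft_force: [0.1, 0.6, 0.5]
opening: 0.004
grip_force: 0.0
```

>>> arm_command --delta_pos '[[0,-0.005,0],[0,-0.01,0],[0,-0.015,0],[0,-0.019,0],[0,-0.019,0]]' --delta_rot '[[0,0,0],[0,0,0],[0,0,0],[0,0,0],[0,0,0]]' --claw '[1,1,1,1,1]'

```text
t: 10.87
eef_pos: [673.5, -94.1, 39.6]
tcp_rot: [3.142, -0.0, 2.892]
ft_force: [0.3, -0.1, -0.8]
opening: 0.004
grip_force: 0.0
```

>>> arm_command --delta_pos '[[0,0.02,0],[0,0.06,0],[0,0.11,0],[0,0.154,0],[0,0.154,0]]' --delta_rot '[[0,0,0],[0,0,0],[0,0,0],[0,0,0],[0,0,0]]' --claw '[1,1,1,1,1]'

```text
t: 11.28
eef_pos: [673.4, -52.7, 39.7]
tcp_rot: [3.141, -0.0, 2.894]
ft_force: [-0.5, -0.6, -0.0]
opening: 0.001
grip_force: 0.0
```

>>> arm_command --delta_pos '[[0,0,0.12],[0,0,0.26],[0,0,0.4],[0,0,0.54],[0,0,0.68]]' --delta_rot '[[0,0,0],[0,0,0],[0,0,0],[0,0,0],[0,0,0]]' --claw '[1,1,1,1,1]'

```text
t: 11.7
eef_pos: [673.2, -55.2, 211.5]
tcp_rot: [3.142, -0.0, 2.892]
ft_force: [0.4, 0.9, 0.2]
opening: 0.006
grip_force: 0.0
```

>>> arm_command --delta_pos '[[-0.06,0.15,0],[-0.12,0.3,0],[-0.18,0.45,0],[-0.24,0.6,0],[-0.3,0.75,0]]' --delta_rot '[[0,0,0],[0,0,0],[0,0,0],[0,0,0],[0,0,0]]' --claw '[1,1,1,1,1]'

```text
t: 12.12
eef_pos: [597.4, 133.6, 209.9]
tcp_rot: [3.141, 0.0, 2.892]
ft_force: [1.0, -0.1, -0.1]
opening: 0.002
grip_force: 0.0
```

>>> arm_command --delta_pos '[[-0.06,0.15,0],[-0.12,0.3,0],[-0.18,0.45,0],[-0.24,0.6,0],[-0.3,0.75,0]]' --delta_rot '[[0,0,0],[0,0,0],[0,0,0],[0,0,0],[0,0,0]]' --claw '[1,1,1,1,1]'

```text
t: 12.53
eef_pos: [522.2, 321.3, 209.9]
tcp_rot: [3.141, 0.0, 2.892]
ft_force: [1.1, -0.6, -0.6]
opening: 0.005
grip_force: 0.0
```

```bash
python3 m.py 4; python3 -c "
import cv2;i=cv2.imread('pics/full4.png');cv2.imwrite('pics/full4s.png',cv2.resize(i,(800,300),interpolation=3))"
```

```text
top dark 27 [ 701.  -111.8] r 157.4 a -12.86
top dark 33 [583.2  76.3] r 157.2 a 76.87
top dark 30 [ 512. -230.] r 157.2 a -103.03
top dark 36 [395.1 -41.1] r 156.6 a 166.80
top red 81 [603.1 -41.5] r 65.9 a 32.45
top yel 141 [670.5  -4.3] r 142.8 a 30.52
side dark 34 [583.3  77.2] r 158.1 a 76.91
side dark 57 [394.  -43.8] r 157.0 a 167.86
side dark 50 [ 700.9 -114.4] r 157.9 a -13.78
side dark 78 [ 512.7 -231.9] r 158.9 a -102.63
side red 141 [603.9 -43.6] r 65.4 a 30.49
side yel 189 [672.7  -5.7] r 144.0 a 29.61
side yel 33 [614.6  -3.9] r 99.1 a 47.34
side yel 36 [606.1 -27. ] r 77.0 a 40.35
```

View pics/full4s.png

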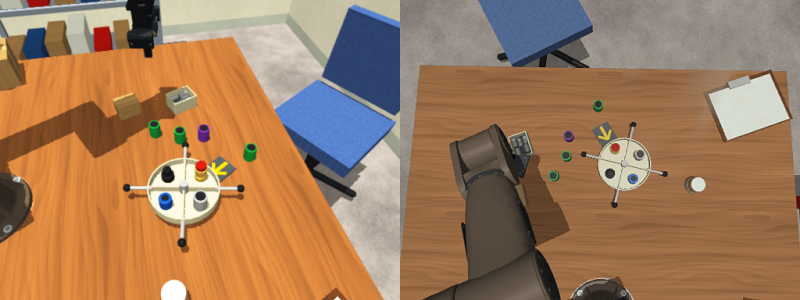

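The final picture shows everything still in place, but the spokes read the same angle, so that push fell just short of contact (the first one had coasted a little). I'll push again, slowly, 4 mm deeper.

>>> arm_command --delta_pos '[[0.06,-0.15,0],[0.12,-0.3,0],[0.18,-0.45,0],[0.24,-0.6,0],[0.3,-0.75,0]]' --delta_rot '[[0,0,0],[0,0,0],[0,0,0],[0,0,0],[0,0,0]]' --claw '[1,1,1,1,1]'

```text
t: 13.05
eef_pos: [598.9, 129.8, 209.8]
tcp_rot: [3.142, 0.0, 2.892]
ft_force: [0.9, -0.2, -0.4]
opening: 0.005
grip_force: 0.0
```

>>> arm_command --delta_pos '[[0.06,-0.15,0],[0.12,-0.3,0],[0.18,-0.45,0],[0.24,-0.6,0],[0.3,-0.75,0]]' --delta_rot '[[0,0,0],[0,0,0],[0,0,0],[0,0,0],[0,0,0]]' --claw '[1,1,1,1,1]'

```text
t: 13.47
eef_pos: [673.8, -58.1, 209.8]
tcp_rot: [-3.142, 0.0, 2.892]
ft_force: [0.6, 0.9, -0.0]
opening: 0.004
grip_force: 0.0
```

>>> arm_command --delta_pos '[[0,0,0],[0,0,-0.1],[0,0,-0.22],[0,0,-0.34],[0,0,-0.46]]' --delta_rot '[[0,0,0],[0,0,0],[0,0,0],[0,0,0],[0,0,0]]' --claw '[1,1,1,1,1]'

```text
t: 13.88
eef_pos: [673.2, -55.9, 93.6]
tcp_rot: [3.142, 0.001, 2.892]
ft_force: [-0.5, 0.2, -0.1]
opening: 0.004
grip_force: 0.0
```

>>> arm_command --delta_pos '[[0,0,-0.1],[0,0,-0.17],[0,0,-0.22],[0,0,-0.22],[0,0,-0.22]]' --delta_rot '[[0,0,0],[0,0,0],[0,0,0],[0,0,0],[0,0,0]]' --claw '[1,1,1,1,1]'

```text
t: 14.3
eef_pos: [673.5, -55.7, 39.8]
tcp_rot: [3.142, -0.0, 2.892]
ft_force: [0.6, -0.1, 1.2]
opening: 0.005
grip_force: 0.0
```

>>> arm_command --delta_pos '[[0,-0.04,0],[0,-0.08,0],[0,-0.12,0],[0,-0.145,0],[0,-0.154,0]]' --delta_rot '[[0,0,0],[0,0,0],[0,0,0],[0,0,0],[0,0,0]]' --claw '[1,1,1,1,1]'

```text
t: 14.72
eef_pos: [673.6, -95.9, 40.3]
tcp_rot: [3.141, 0.001, 2.89]
ft_force: [0.5, 1.1, 1.8]
opening: 0.004
grip_force: 0.5
```

>>> arm_command --delta_pos '[[0,-0.004,0],[0,-0.008,0],[0,-0.012,0],[0,-0.016,0],[0,-0.016,0]]' --delta_rot '[[0,0,0],[0,0,0],[0,0,0],[0,0,0],[0,0,0]]' --claw '[1,1,1,1,1]'

```text
t: 15.13
eef_pos: [673.5, -98.0, 39.6]
tcp_rot: [3.142, -0.0, 2.892]
ft_force: [-0.2, 0.9, -0.7]
opening: 0.005
grip_force: 0.1
```

```bash
python3 m.py 5 | grep dark; python3 -c "
from cell import *
s=state();print(s['eef_pos'],s['ft_force'],s['grip_force'])"
```

```text
top dark 137 [708.5 -25.1] r 169.1 a 17.81
top dark 20 [590.4  74.3] r 157.1 a 74.14
top dark 122 [457.4  59.8] r 163.6 a 123.42
top dark 30 [ 508. -229.] r 157.3 a -104.55
side dark 27 [586.9  74.6] r 156.4 a 75.42
side dark 1217 [706.3 -28.2] r 166.1 a 17.02
side dark 43 [395.3 -40.2] r 156.5 a 166.47
side dark 71 [ 508.8 -231.1] r 159.1 a -104.09
[673.44219443 -97.97488812  39.56987066] [0.73815424 0.27424686 0.45414893] 0.12126166373491287
```

Spokes have moved 1.5° to −14.5°, which is the amount wanted. Now I'll back off, clear and verify.

>>> arm_command --delta_pos '[[0,0.02,0],[0,0.06,0],[0,0.11,0],[0,0.17,0],[0,0.17,0]]' --delta_rot '[[0,0,0],[0,0,0],[0,0,0],[0,0,0],[0,0,0]]' --claw '[1,1,1,1,1]'

```text
t: 15.65
eef_pos: [673.3, -52.1, 39.7]
tcp_rot: [3.141, -0.0, 2.894]
ft_force: [1.0, 0.7, 0.5]
opening: 0.004
grip_force: 0.0
```

>>> arm_command --delta_pos '[[0,0,0.12],[0,0,0.26],[0,0,0.4],[0,0,0.54],[0,0,0.68]]' --delta_rot '[[0,0,0],[0,0,0],[0,0,0],[0,0,0],[0,0,0]]' --claw '[1,1,1,1,1]'

```text
t: 16.07
eef_pos: [673.2, -54.9, 211.5]
tcp_rot: [3.142, -0.0, 2.893]
ft_force: [-0.3, 0.1, 0.2]
opening: 0.005
grip_force: 0.0
```

>>> arm_command --delta_pos '[[-0.06,0.15,0],[-0.12,0.3,0],[-0.18,0.45,0],[-0.24,0.6,0],[-0.3,0.75,0]]' --delta_rot '[[0,0,0],[0,0,0],[0,0,0],[0,0,0],[0,0,0]]' --claw '[1,1,1,1,1]'

```text
t: 16.48
eef_pos: [597.3, 133.9, 209.9]
tcp_rot: [3.141, 0.0, 2.892]
ft_force: [0.3, 1.0, -0.1]
opening: 0.003
grip_force: 0.0
```

>>> arm_command --delta_pos '[[-0.06,0.15,0],[-0.12,0.3,0],[-0.18,0.45,0],[-0.24,0.55,0],[-0.24,0.55,0]]' --delta_rot '[[0,0,0],[0,0,0],[0,0,0],[0,0,0],[0,0,0]]' --claw '[1,1,1,1,1]'

```text
t: 16.9
eef_pos: [535.5, 274.0, 209.8]
tcp_rot: [3.141, -0.001, 2.897]
ft_force: [-0.0, -1.3, -0.2]
opening: 0.008
grip_force: 0.0
```

```bash
python3 m.py 6
```

```text
top dark 27 [ 700.6 -115.9] r 158.0 a -14.34
top dark 31 [586.9  75. ] r 156.8 a 75.47
top dark 29 [ 508.3 -229.4] r 157.5 a -104.40
top dark 35 [395.9 -37.3] r 156.6 a 165.38
top red 77 [604.9 -42.8] r 66.7 a 30.68
top yel 141 [670.5  -4.3] r 142.8 a 30.52
side dark 33 [587.6  75.7] r 157.7 a 75.25
side dark 49 [395.  -39.7] r 157.0 a 166.34
side dark 53 [ 700.2 -118.3] r 158.2 a -15.20
side dark 81 [ 508.7 -231. ] r 159.0 a -104.13
side red 142 [604.7 -45.4] r 65.3 a 28.79
side yel 187 [672.8  -5.6] r 144.1 a 29.59
side yel 18 [626.7  -5.4] r 106.7 a 42.02
side yel 16 [604.6  -1.2] r 94.7 a 52.98
side yel 47 [605.2 -26.5] r 76.6 a 41.09
```

View pics/m6.png

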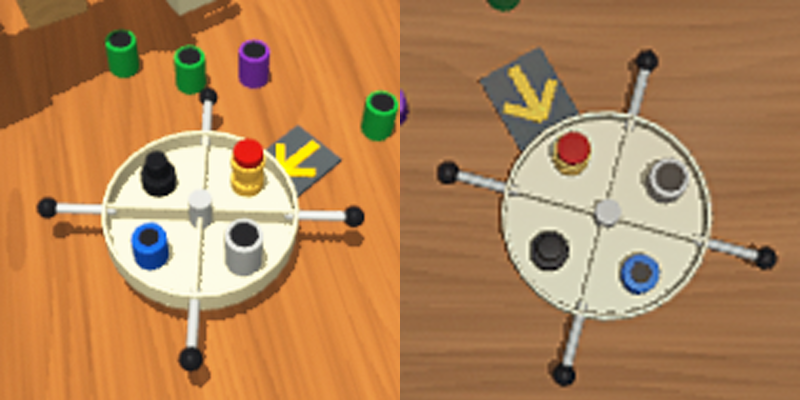

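The valve in the right half at (573,150) is in line with the arrow at (530,97), with the top camera reading 30.7° against 30.5°. All fittings are standing and the arm is clear.

```bash
python3 -c "
from cell import *
print(job_done())"
```

```text
the job is handed in; nothing more can be done
None
```

I turned the turntable about 128° clockwise by its spoke and handed the job in: the red-capped valve reads 30.7° against the arrow's 30.5° in the top view (the side view puts it within about 1°), all fittings are standing, the arm is clear, and it took about 17 s.

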